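Find and press the hidden catch of the kit case

ROBOT

A 6-joint arm with a two-finger parallel gripper is mounted at the origin on the work surface. World frame = base frame: x ahead of the robot, y to its left, z up, the work surface at z = 0. Lengths are in mm, angles in rad, forces in N, time in s.
With the tool pointing down it reaches from about 275 to 750 mm from the base axis. Payload 10.2 kg.
Tool frame: the origin (TCP) lies midway between the tips of the shut fingers; the grasp point (between the pads) lies 19 mm behind it; z points along the fingers, y is the line along which they close (so a half turn about z gives the same grasp; the last joint's range is limited). The gripper opens to 85 mm and grips with 20 to 120 N. Pads are 22 mm wide; open, the fingers measure 114 mm over their backs; the gripper's body (76 mm by 85 mm) begins 54 mm behind the grasp point. The pads swing forward as they close: fully open they stand 13 mm farther back than shut.
Start: joints at [1.046, 0.313, 1.498, -0, 1.331, -0.223], TCP at [156.063, 501.274, 231.294] pointing down, gripper open.
Joint ranges: [-2.94, 2.94], [-0.97, 2.17], [0.19, 2.56], [-1.23, 4.37], [0.02, 3.11], [-2.88, 2.88]. Speed limits (rad/s): [2.39, 2.39, 3.01, 3.14, 3.14, 3.14].

INTERFACE

Orientations are given as a unit quaternion [w, x, y, z].
In Python, from rig import ctrl gives the robot as it stands.
- The arm moves only by the tool send_rows, never from a script. Its argument "targets" is a list of rows, each an object with "offset": the shift along the world's x, y, z in cm, a list of three; "spin": the turn about the world's z in rad. A call has 1 to 8 rows; each row is the pose to reach, as a shift and turn from the pose commanded when the call began; what a row does not reach only later rows make up. A row lasts 1/12 s, in which the tool goes at most 41.7 mm and 7.16 degrees, less where a joint would pass 70% of its speed; a pose out of reach is approached as far as the arm can. A call with a gripper value outside its range is refused whole. "grip" is the opening, from 0 (shut) to 1 (fully open), set as the call begins (left out, the last holds). The fingers move at their own pace and stop on an object; "squeeze" is the grip in N (left out, the last holds). Time passes only in rows, so rows that repeat a pose let the fingers close. It gives the time, the measured TCP pose, the force, the opening and the grip force at its end, in the units of the state.
- ctrl.sense(): the state, without advancing time (a new reading comes with each control period).
- ctrl.capture(name): name is "scene" or "top" or "wrist"; returns (picture, depth): 420x560x3 uint8, red, green, blue; 420x560 float32, mm along the optical axis (not along the pixel's ray), 0 where there is no reading.
- ctrl.calibration(name): a dict with "fx", "fy", "cx", "cy" (pixels), "view" (4x4, takes a point from world to camera coordinates); the wrist camera has in their place "mount" (4x4, takes a point from camera to tool coordinates, whose origin is the TCP and whose axes are the flange's). Camera axes: x right, y down, z forward; pixel columns grow to the right and rows downward; lengths in mm; the calibration is good to about 2 mm. A picture is of the moment at which its call begins: read the wrist's pose just before it. calibration takes no time and is no camera call.
- ctrl.finish_job(): hands the job in; it is judged then, once.
Trained networks look in the newest picture that a camera, given by its name, has taken for a name from the list of things; names that differ only in an ending like _2 or _b are one class to them, and where a whole thing is asked for, a point or a joint stands for the part that bears it (a point fixed in the world has none). Each returns a list of dicts, best first, with "conf" (0 to 1); they miss things now and then, are a little off and sometimes report something else, mostly with a low value. They report only what shows in the picture. A call takes as long as a camera call.
- ctrl.search_frame(camera, query): "box" ([left, top, right, bottom] in pixels, round what is visible of it).
- ctrl.place_of(camera, query): "uv" ([column, row] in pixels: a listed point, or the origin of a listed thing).
The state is a dict: "time_s": time; "joints": joint angles; "dq": joint speeds; "tau": joint torques, N m; "eef_pos": TCP position; "ee_rot": TCP orientation; "force": force on the tool from outside, world axes, zero at the start; "wrist_torque": the same for the moment, N m; "grip_width": opening from 0.0 (shut) to 1.0 (fully open); "grip_force": force on a finger pad.
Only numpy, scipy, OpenCV 4.12 (cv2) and the standard library are available. Lean on these libraries where they do the work, as an engineer would, in place of code of your own. Each camera call takes 0.05 s, during which the arm holds its last target. There are 200 camera calls.

TASK

The black kit case is shut by a hidden catch: one of the five square grey plates along the flat deck in front of its lid is a push plate set slightly below the rest, the others are solid. Feel along the deck with a fingertip to find it, press it down until the lid springs ajar, then take the hand away and leave the lid ajar as it sprang. Lift nothing, do not raise the lid by hand, and do not shift the things lying around the case.

Things in the scene. Friction and masses are not known exactly. Their poses are not given: they have to be found in the camera images.
- case: Black hard-shell kit case, screwed to the counter, 270 mm (x) by 320 mm (y) by 70 mm high; origin at the centre of its underside, on the counter; z up, the -x side is the front. The front 90 mm of its top is a flat grey deck, level at 70 mm. Behind it, from x = -43 mm to the hinge at the back, lies the black ribbed lid, its top level with the deck.
- deck (a point): Centre of the deck's top face; same axes as the case. Five square plates of the same grey plastic are let into the deck in a row along y, centred at y = -104, -52, 0, 52, 104 mm from this point (x = 0), each filling 52 x 52 mm. Four are blank: solid and flush with the deck. One, a different one each time, is the hidden push plate.
- row_left (a point): Centre of the cell at the +y end of the row, at deck height. Which of the five cells holds the push plate is not reported: find it by feel (a fingertip goes in below deck level and the plate gives) or by looking for the shallow recess. The push plate is 48 x 48 mm, its face 2.5 mm below the deck, with a 2 mm gap all round.
- catch (a joint): The push plate of the catch: how far it is pressed straight down, m; 0 at rest, 0.006 at its stop (its face is then 8.5 mm below the deck). A spring returns it; it starts to move at about 1.5 N and is fully down at 5 N. The lid is freed at about 0.004.
- lid (a joint): Angle of the case's lid, rad; 0 shut, grows as it opens. Held shut by the catch; once freed, its spring lifts it by itself within about half a second to about 0.32 rad (front edge some 55 mm above the deck, and moving away from the deck) and keeps it there.
- pump: Blue aluminium mini pump lying down, 190 x 34 mm, 27 mm high; beside the case's left (+y) end. Loose; to be left where it is. Origin at the centre of its underside.
- tire_lever: White plastic tire lever lying flat, 117 x 18 mm, 9 mm high; on the counter in front of the case. Loose; to be left where it is. Origin at the centre of its underside.
- valve_tool: Steel cross-shaped valve tool lying flat, 70 x 40 mm, 10 mm high; on the counter in front of the case. Loose; to be left where it is. Origin at the centre of its underside.
- jar: Capped glass jar standing upright, 68 mm across, 90 mm high; beside the case's right (-y) end. Loose; to be left where it is. Origin at the centre of its underside.
- patch_tin: Flat aluminium patch tin, 75 x 48 mm, 20 mm high; left (+y) of the case's front. Loose; to be left where it is. Origin at the centre of its underside.
- wrench: Steel wrench lying flat, 150 mm long; to the right (-y) of the case. Loose; to be left where it is. Origin at the centre of its underside.

How it is judged:
By the outcome, as a careful person would: the job done as asked, in the order asked, and still so for the second after the job is handed in, with the robot touching nothing.
It also fails if it takes over 45 s, if anything falls off the work surface, if the arm or the gripper's body presses on something with over 40 N, if the wrist force passes 120 N, or if a joint passes its speed limit or range.

## Working session

There is one attempt and no reset: what is moved stays moved. The work goes in short steps, Python scripts to look and compute and a tool call to move; the robot and the scene stay as the last step left them, time stands still between calls to the robot, and variables do not carry over. Pictures are saved under pics/ and viewed, at most 10 in all, crops included, and the job is handed in when it is done.

Besides the shell and the picture viewer there is one more tool, called after "Request:" as name(argument=value, ...), one argument or row to a line, values as JSON. send_rows: Moves the arm, as the interface text tells. Its arguments: {"type":"object","properties":{"targets":{"type":"array"},"grip":{"type":"number"},"squeeze":{"type":"number"}},"required":["targets"]}

```bash
mkdir -p pics; cat > h.py <<'E'
import numpy as np,cv2
from rig import ctrl
def pts(name,d,wp=None):
    c=ctrl.calibration(name)
    v,u=np.mgrid[0:d.shape[0],0:d.shape[1]]
    P=np.stack([(u-c['cx'])/c['fx']*d,(v-c['cy'])/c['fy']*d,d,np.ones_like(d)],-1)
    M=np.linalg.inv(np.array(c['view']))
    return (P@M.T)[...,:3]
E
python3 - <<'E'
from h import *
for n in ("top","scene"):
    im,d=ctrl.capture(n); cv2.imwrite(f"pics/{n}1.png",im[...,::-1]); np.save(n+"_d.npy",d); np.save(n+"_i.npy",im)
    P=pts(n,d)
    for q in ("deck","row_left","case"):
        for r in ctrl.place_of(n,q)[:2]:
            u,v=map(int,np.round(r["uv"])); print(n,q,r["conf"],u,v,P[v,u].round(1))
print(ctrl.sense())
E
```

```text
top deck 0.93 314 255 [496.7 -14.9  68.8]
top row_left 0.94 265 273 [461.9  78.   69. ]
top row_left 0.28 211 305 [396.9 186.6  21. ]
top case 0.6 304 214 [574.9   4.5  69.6]
scene deck 0.72 260 200 [499.4 -11.6  70.1]
scene row_left 0.74 288 185 [467.3  81.4  69.2]
{'time_s': 0.4, 'joints': array([ 1.04559932e+00,  3.12952935e-01,  1.49780353e+00, -1.05565007e-07,
        1.33100992e+00, -2.23413043e-01]), 'dq': array([ 2.02451797e-04, -3.50242973e-03, -1.22502102e-03, -9.15899485e-04,
       -6.00085846e-04,  8.67067465e-05]), 'tau': array([-6.74206349e-04, -4.11815715e+01, -2.59665281e+01, -1.82639283e-04,
        1.28161919e-03, -2.02394892e-05]), 'eef_pos': array([156.04320138, 501.23806955, 231.22806389]), 'ee_rot': array([-3.17114562e-05,  1.50320025e-01,  9.88637387e-01, -8.08670812e-05]), 'force': array([-0.18609207,  1.17535439,  0.17691655]), 'wrist_torque': array([ 0.01903574, -0.00259714, -0.00284633]), 'grip_force': 0.0, 'grip_width': 0.9987925154641649}
```

View pics/top1.png

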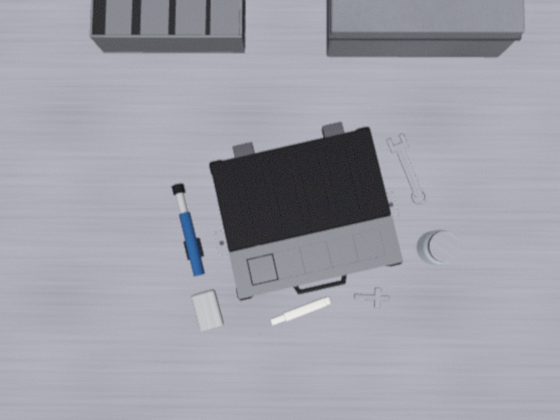

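View pics/scene1.png

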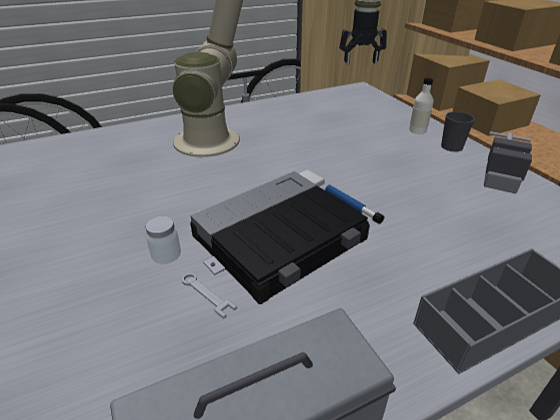

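The top view shows a dark-outlined plate at about (263,270), at the +y end of the row. The other four cells have only faint seams. I'll check this against depth and fit its position.

```bash
python3 - <<'E'
from h import *
im=np.load("top_i.npy");d=np.load("top_d.npy");P=pts("top",d)
# black lid outline -> yaw
g=cv2.cvtColor(im,cv2.COLOR_RGB2GRAY)
z=P[...,2]; top=((z>60)&(z<80)).astype(np.uint8)
top[:, :205]=0; top[:,420:]=0; top[:120]=0; top[310:]=0
n,l,s,c=cv2.connectedComponentsWithStats(top); k=1+s[1:,4].argmax()
m=l==k
xy=P[m][:,:2].astype(np.float32); r=cv2.minAreaRect(xy); print(r)
a=np.deg2rad(r[2]); 
ang=[(a+i*np.pi/2) for i in range(-3,4)]; yaw=min(ang,key=abs); cen=np.array(r[0])
ex=np.array([np.cos(yaw),np.sin(yaw)]); ey=np.array([-ex[1],ex[0]]); print("yaw",yaw)
deck=cen-90*ex
A=np.c_[(P[...,:2]-cen)@ex,(P[...,:2]-cen)@ey]
q=P[...,:2]-deck; qx,qy=q@ex,q@ey
for y in (-104,-52,0,52,104):
    w=m&(abs(qx)<17)&(abs(qy-y)<17); print(y,w.sum(),z[w].mean().round(2),g[w].mean().round(1),(deck+y*ey).round(1))
# dark square outline
c=cv2.resize(im[225:310,225:410],None,fx=4,fy=4,interpolation=cv2.INTER_CUBIC); cv2.imwrite("pics/crop1.png",c[...,::-1])
for v,u in ((258,247),(254,273),(281,278),(285,251),(270,263)): print(P[v,u].round(1))
E
```

```text
((592.4348754882812, 5.4080810546875), (291.9650573730469, 320.75982666015625), 13.26358413696289)
yaw 0.23149321380529297
-104 319 69.46 147.1 [ 528.7 -116.5]
-52 317 69.46 148.2 [516.8 -65.9]
0 318 69.39 148.9 [504.8 -15.2]
52 318 69.16 149.5 [492.9  35.4]
104 299 66.94 145.7 [481.  86.]
[490.1 113.3  60.8]
[498.   63.1  70.9]
[446.9  53.2  66.9]
[439.  104.4  68.1]
[467.5  82.1  64.9]
```

View pics/crop1.png

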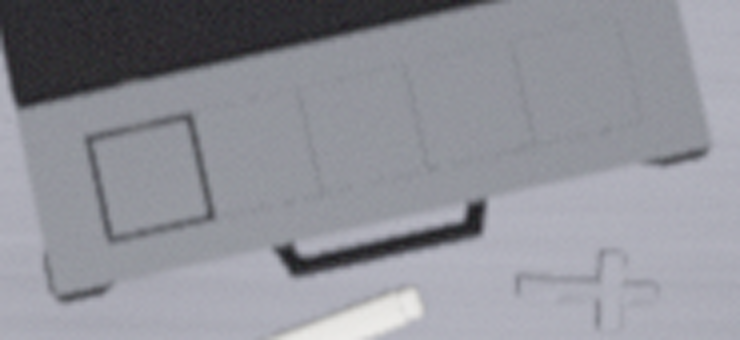

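The +y cell reads 2.5 mm lower in depth (66.9 mm against 69.4 mm) and has a gap all round. In the crop it's centred at (151,177), which is world (468,83). I'll move above it with the fingers shut.

Request:
send_rows(
  targets=[
    {"offset": [3.9, -5.2, 0], "spin": 0.08},
    {"offset": [7.8, -10.4, 0], "spin": 0.16},
    {"offset": [11.7, -15.6, 0], "spin": 0.24},
    {"offset": [15.6, -20.8, 0], "spin": 0.32},
    {"offset": [18.0, -24.0, 0], "spin": 0.4},
    {"offset": [20.4, -27.2, 0], "spin": 0.46},
    {"offset": [22.8, -30.4, 0], "spin": 0.52},
    {"offset": [25.2, -33.6, 0], "spin": 0.52},
  ],
  grip=0,
  squeeze=20,
)

```text
time_s: 1.07
eef_pos: [356.8, 232.8, 231.5]
ee_rot: [0.0, -0.111, 0.994, 0.0]
force: [0.9, 1.2, 0.7]
grip_width: -0.002
grip_force: 0.0
```

Request:
send_rows(
  targets=[
    {"offset": [0, 0, 0], "spin": 0},
    {"offset": [0, 0, 0], "spin": 0},
    {"offset": [0, 0, 0], "spin": 0},
  ],
)

```text
time_s: 1.32
eef_pos: [355.8, 234.9, 231.3]
ee_rot: [-0.0, -0.109, 0.994, 0.0]
force: [-1.0, -0.0, -0.0]
grip_width: 0.002
grip_force: 0.0
```

Request:
send_rows(
  targets=[
    {"offset": [2.2, -3.1, 0], "spin": 0},
    {"offset": [4.4, -6.1, 0], "spin": 0},
    {"offset": [6.6, -9.2, -2], "spin": 0},
    {"offset": [8.8, -12.3, -5], "spin": 0},
    {"offset": [10.9, -15.3, -8], "spin": 0},
    {"offset": [10.9, -15.3, -11], "spin": 0},
    {"offset": [10.9, -15.3, -12], "spin": 0},
    {"offset": [10.9, -15.3, -12], "spin": 0},
  ],
)

```text
time_s: 1.98
eef_pos: [463.4, 82.7, 108.6]
ee_rot: [-0.003, -0.109, 0.994, 0.001]
force: [0.1, 0.4, 0.5]
grip_width: 0.001
grip_force: 0.0
```

```bash
python3 - <<'E'
from h import *
s=ctrl.sense(); print(s['eef_pos'],s['ee_rot'],s['force'])
im,d=ctrl.capture("wrist"); c=ctrl.calibration("wrist")
q=s['ee_rot']
from scipy.spatial.transform import Rotation as R
T=np.eye(4);T[:3,:3]=R.from_quat([q[1],q[2],q[3],q[0]]).as_matrix();T[:3,3]=s['eef_pos']
M=np.linalg.inv(T@np.array(c['mount']))
p=M@np.array([*s['eef_pos'][:2],67,1]); u=(c['fx']*p[0]/p[2]+c['cx'],c['fy']*p[1]/p[2]+c['cy']); print(u)
im=im.copy(); cv2.circle(im,(int(u[0]),int(u[1])),4,(255,0,0),-1)
cv2.imwrite("pics/w1.png",im[...,::-1])
E
```

```text
[463.36886886  82.70529783 108.59730361] [-2.93387519e-03 -1.09477068e-01  9.93984795e-01  6.26104025e-04] [0.07221541 0.40479209 0.47138536]
(np.float64(274.41203831085795), np.float64(244.20575194748926))
```

View pics/w1.png

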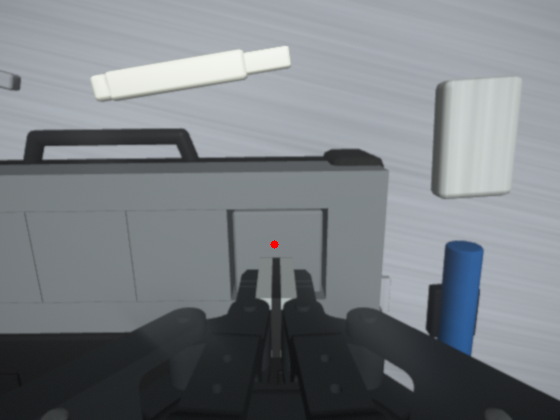

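The wrist view shows the recessed plate spanning about (232–324, 210–300). The fingertip lands inside it at (274,244). Descending.

Request:
send_rows(
  targets=[
    {"offset": [0, 0, -1.5], "spin": 0},
    {"offset": [0, 0, -3.0], "spin": 0},
    {"offset": [0, 0, -3.6], "spin": 0},
    {"offset": [0, 0, -3.8], "spin": 0},
    {"offset": [0, 0, -3.8], "spin": 0},
  ],
)

```text
time_s: 2.45
eef_pos: [465.3, 82.3, 74.1]
ee_rot: [0.001, -0.11, 0.994, -0.0]
force: [0.9, 0.5, 0.1]
grip_width: -0.0
grip_force: 0.0
```

Request:
send_rows(
  targets=[
    {"offset": [0, 0, -0.2], "spin": 0},
    {"offset": [0, 0, -0.4], "spin": 0},
    {"offset": [0, 0, -0.6], "spin": 0},
    {"offset": [0, 0, -0.6], "spin": 0},
  ],
)

```text
time_s: 2.78
eef_pos: [465.3, 81.7, 67.4]
ee_rot: [0.0, -0.109, 0.994, -0.0]
force: [-0.3, 0.8, 1.5]
grip_width: -0.003
grip_force: 0.4
```

Contact is just starting, below deck level. I'll press in small steps.

Request:
send_rows(
  targets=[
    {"offset": [0, 0, -0.1], "spin": 0},
    {"offset": [0, 0, -0.2], "spin": 0},
    {"offset": [0, 0, -0.3], "spin": 0},
    {"offset": [0, 0, -0.3], "spin": 0},
  ],
)

```text
time_s: 3.12
eef_pos: [465.3, 81.6, 64.4]
ee_rot: [0.0, -0.109, 0.994, -0.0]
force: [0.1, 0.7, 3.7]
grip_width: 0.001
grip_force: 1.6
```

Request:
send_rows(
  targets=[
    {"offset": [0, 0, -0.1], "spin": 0},
    {"offset": [0, 0, -0.2], "spin": 0},
    {"offset": [0, 0, -0.2], "spin": 0},
  ],
)

```text
time_s: 3.37
eef_pos: [465.3, 81.6, 62.3]
ee_rot: [0.0, -0.109, 0.994, -0.0]
force: [0.3, 1.6, 3.7]
grip_width: 0.0
grip_force: 2.1
```

Request:
send_rows(
  targets=[
    {"offset": [0, 0, -0.05], "spin": 0},
    {"offset": [0, 0, -0.05], "spin": 0},
    {"offset": [0, 0, -0.05], "spin": 0},
    {"offset": [0, 0, -0.05], "spin": 0},
  ],
)

```text
time_s: 3.7
eef_pos: [465.3, 81.6, 61.9]
ee_rot: [0.0, -0.109, 0.994, -0.0]
force: [0.8, 1.1, 4.0]
grip_width: 0.005
grip_force: 2.2
```

```bash
python3 - <<'E'
from h import *
im,d=ctrl.capture("scene"); cv2.imwrite("pics/scene2.png",im[...,::-1])
print(pts("scene",d)[160:300,180:380,2].max(), ctrl.sense()['force'])
E
```

```text
649.7187422936954 [2.02414408 1.02874467 5.26606098]
```

View pics/scene2.png

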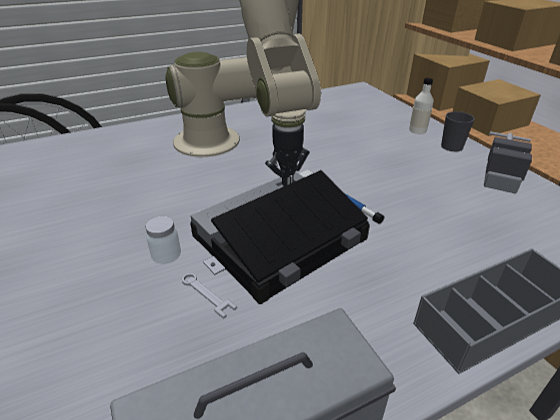

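The lid has sprung ajar, with its front edge raised behind the fingers. I'll lift straight up, then back away toward the front.

Request:
send_rows(
  targets=[
    {"offset": [0, 0, 0.5], "spin": 0},
    {"offset": [0, 0, 1.5], "spin": 0},
    {"offset": [-1, 0, 3.5], "spin": 0},
    {"offset": [-2.5, 0, 6], "spin": 0},
    {"offset": [-4, 0.5, 9], "spin": 0},
    {"offset": [-5.5, 1, 12], "spin": 0},
    {"offset": [-7, 2, 15], "spin": 0},
    {"offset": [-9, 4, 18], "spin": 0},
  ],
)

```text
time_s: 4.42
eef_pos: [373.9, 120.9, 243.5]
ee_rot: [-0.0, -0.108, 0.994, -0.0]
force: [-0.0, 1.0, 0.4]
grip_width: -0.004
grip_force: 0.0
```

Request:
send_rows(
  targets=[
    {"offset": [0, 3, 0], "spin": 0},
    {"offset": [0, 6, 0], "spin": 0},
    {"offset": [0, 8, 0], "spin": 0},
    {"offset": [0, 8, 0], "spin": 0},
    {"offset": [0, 8, 0], "spin": 0},
    {"offset": [0, 8, 0], "spin": 0},
  ],
)

```text
time_s: 4.92
eef_pos: [374.7, 201.0, 241.8]
ee_rot: [-0.0, -0.109, 0.994, -0.0]
force: [-0.1, -0.5, 0.0]
grip_width: 0.001
grip_force: 0.0
```

```bash
python3 - <<'E'
from h import *
im,d=ctrl.capture("scene"); cv2.imwrite("pics/scene3.png",np.hstack([im[...,::-1]])); im2,d2=ctrl.capture("top"); cv2.imwrite("pics/top3.png",im2[...,::-1])
P=pts("top",d2); print("lid max z",P[150:240,240:380,2].max(), ctrl.sense()['eef_pos'])
E
```

```text
lid max z 1083.847241006081 [374.99229372 200.79774569 241.81513672]
```

View pics/scene3.png

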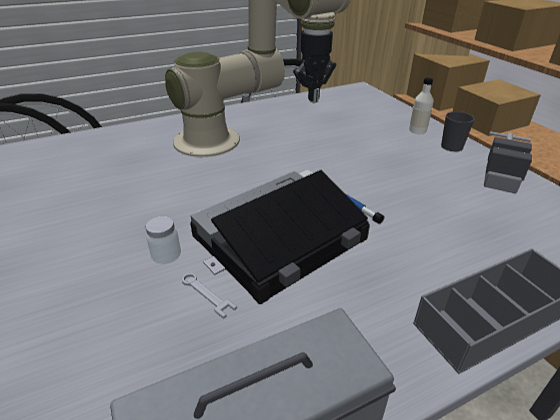

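View pics/top3.png

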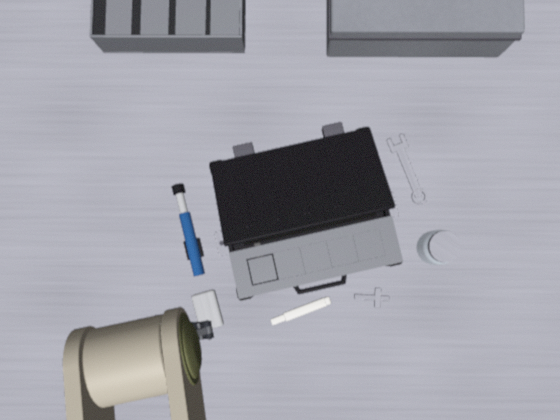

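Both views show the lid ajar, with its front edge lifted to about row 240 in the top view. The pump, lever, valve tool, jar, tin and wrench are where they were. The hand is clear, so I'm handing in.

```bash
python3 -c "
from rig import ctrl
print(ctrl.finish_job())"
```

```text
the job is handed in; nothing more can be done
None
```

The push plate was the cell at the +y end of the row; I pressed it until the lid sprang ajar, moved the hand clear without touching the lid or the things around the case, and handed the job in at about 5 s.

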